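# Slide the thrust washer into its recess and swing the keeper over it

## Task

Slide the loose brass washer across the top of the aluminium fixture plate, without lifting it, until it drops flat into the round recess; then push the red peg to swing the keeper bar round over the washer, right up to its stop. Leave the nut, the tin and the blue bottle as they stand.

Things in the scene. Friction and masses are not known exactly. Their poses are not given: they have to be found in the camera images.
- plate: fixed aluminium fixture plate lying on the bench, 130 x 210 mm (its x, y) and 24 mm thick; origin at the centre of its underside, z up. Its top face is 24 mm above its origin and free of raised parts, apart from the keeper with its spacer (22 mm diameter) and a stop dowel (6 mm diameter, 11 mm tall) 14 mm towards plate -x and 11.5 mm towards plate -y from the pivot
- recess (a point): centre of the mouth of the round recess, level with the plate's top face, at plate x = -12 mm, y = +35 mm. The recess is 53 mm in diameter with a chamfered rim and 10 mm deep; its floor has a 22 mm through hole
- washer_center (a point): centre (half-way up) of the loose brass washer, 48 mm outer diameter, 22 mm hole, 10 mm thick, about 0.1 kg; it lies flat on the plate's top face on the plate's -y side of the recess. Dropped home it is flush with the plate, this point 5 mm below the recess mouth
- pivot (a point): axis of the keeper's upright hinge, at the plate's top face, at plate x = +48 mm, y = +35 mm (60 mm from the recess centre towards plate +x)
- peg (a point): upright red peg on the end of the keeper bar, 14 mm in diameter, 24 mm tall, 60 mm from the pivot; this point is half-way along the peg's height on its axis, 21 mm above the plate's top face; the peg stands from 9 mm to 33 mm above that face
- keeper (a joint): angle of the keeper, a flat steel bar 14 mm wide and 6 mm thick that swings level, its underside 3 mm above the plate's top face. 0 (rad) = against its stop, bar pointing from the pivot to plate -x, with the peg over the recess centre; it grows clockwise seen from above, at 1.57 the bar points to plate +y; largest 1.75. Light friction (about 1 N at the peg) holds it where it is left
- nut: bystander: dark hex nut, 22 x 20 x 10 mm, on the bench between plate and robot; origin at the centre of its underside
- tin: bystander: open round tin of screws, 76 mm in diameter, 50 mm tall, on the bench beyond the plate; origin at the centre of its underside
- marking_blue: bystander: small blue bottle with a black cap, 33 mm in diameter, 68 mm tall, on the bench beyond the plate, to the left of the tin seen from the robot; origin at the centre of its underside
Not all that is in view belongs to the job. Of the things that look like the plate, the larger one is meant.

How it is judged (in metres and radians):
On the way, in this order (a step that is already met when the one before it is completed fails the run):
1. the washer lies flat at the bottom of the recess while the keeper is still swung clear (horizontal distance between washer_center and recess below 0.005 m and z of washer_center in the frame of recess below -0.0035 m and angle between washer_center's own z axis and vertical below 0.06 rad and value of joint keeper above 0.4 rad), for 0.2 s.
2. the keeper is swung over the washer, against its stop (value of joint keeper below 0.1 rad), for 0.2 s.
At the end, for the whole second after the job is handed in: The washer lies flat in the recess (centre within 5 mm of the recess axis, top within 1.5 mm of flush, tilted less than 0.06 rad) and at rest, and the keeper is within 0.1 rad of its stop, over the washer (horizontal distance between washer_center and recess below 0.005 m and z of washer_center in the frame of recess below -0.0035 m and angle between washer_center's own z axis and vertical below 0.06 rad and value of joint keeper below 0.1 rad and linear speed of washer below 0.01 m/s); the robot touches nothing.
It fails at once if the washer is lifted more than 6 mm off the plate (z of washer_center in the frame of recess above 0.011 m).
It fails at once if the washer is pushed off the plate (z of washer_center in the frame of recess below -0.01 m).
It fails at once if the nut is moved more than 20 mm (distance of nut from where it was at the start of the episode above 0.02 m).
It fails at once if the tin is moved more than 20 mm (distance of tin from where it was at the start of the episode above 0.02 m).
It fails at once if the bottle is moved more than 20 mm or tipped (distance of marking_blue from where it was at the start of the episode above 0.02 m or angle between marking_blue's own z axis and vertical above 0.4 rad).
It also fails if it takes over 64 s, if anything falls off the work surface, if the arm or the gripper's body presses on something with over 40 N, if the wrist force passes 120 N, or if a joint passes its speed limit or range.

## Robot

A 6-joint arm with a two-finger parallel gripper is mounted at the origin on a cart in front of the work surface, level with it; the furniture and walls round the work are solid. World frame = base frame: x ahead of the robot, y to its left, z up, the work surface at z = 0. Lengths are in m, angles in degrees, forces in N, time in s.
With the tool pointing down it reaches from about 0.3 to 0.875 m from the base axis. Payload 6.4 kg.
Tool frame: the origin (TCP) lies midway between the tips of the shut fingers; the grasp point (between the pads) lies 19 mm behind it; z points along the fingers, y is the line along which they close (so a half turn about z gives the same grasp; the last joint's range is limited). The gripper opens to 88 mm and grips with 3 to 60 N. Pads are 18 mm wide; open, the fingers measure 123 mm over their backs; the gripper's body (75 mm by 187 mm) begins 45 mm behind the grasp point.
Start: joints at [-84.185, 10.359, 92.074, -0, 77.567, -11.82], TCP at [0.174, -0.548, 0.239] pointing down, gripper open.
Joint ranges: [-171.53, 171.53], [-51.25, 118.39], [17.06, 147.69], [-65.23, 245.23], [0, 150.52], [-178.68, 178.68]. Speed limits (degrees/s): [147.25, 147.25, 172.46, 180, 180, 180].

## Interface

Orientations are given as a 3x3 rotation matrix whose columns are the frame's x, y, z axes.
In Python, from bench import env gives the robot as it stands.
- The arm moves only by the tool carry_out, never from a script. Its argument "deltas" is a list of rows, each a list of 5 numbers: the shift along the tool's x, y, z in m, then the turn about the tool's z in rad, then the gripper's target within -1 to 1 (fully open at 1, half-way at 0, shut at -1). In form: [[tx, ty, tz, twist, jaw], ...]. A call has 1 to 5 rows; each row is the pose to reach, as a shift and turn from the pose commanded when the call began, along the tool's axes at that moment; what a row does not reach only later rows make up. A row lasts 1/12 s, in which the tool goes at most 41.7 mm and 7.16 degrees, less where a joint would pass 70% of its speed; a pose out of reach is approached as far as the arm can. A call with a gripper value outside its range is refused whole. The fingers move at their own pace and stop on an object; the grip force is fixed at half the most. Time passes only in rows, so rows that repeat a pose let the fingers close. It gives the time, the measured TCP pose, the force, the opening and the grip force at its end, in the units of the state.
- env.state(): the state, without advancing time (a new reading comes with each control period).
- env.grab_frame(name): name is "scene" or "top"; returns the picture (400x640x3 uint8, red, green, blue); there is no depth.
- env.camera_model(name): a dict with "fx", "fy", "cx", "cy" (pixels), "R" (3x3) and "t" (3): a world point X has camera coordinates R X + t. Camera axes: x right, y down, z forward; pixel columns grow to the right and rows downward; lengths in m; the calibration is good to about 2 mm. A picture is of the moment at which its call begins. camera_model takes no time and is no camera call.
- env.sign_off(): hands the job in; it is judged then, once.
Trained networks look in the newest picture that a camera, given by its name, has taken for a name from the list of things; names that differ only in an ending like _2 or _b are one class to them, and where a whole thing is asked for, a point or a joint stands for the part that bears it (a point fixed in the world has none). Each returns a list of dicts, best first, with "confidence" (0 to 1); they miss things now and then, are a little off and sometimes report something else, mostly with a low value. They report only what shows in the picture. A call takes as long as a camera call. They do not tell look-alikes from the thing itself.
- env.search_frame(camera, label): "bbox" ([left, top, right, bottom] in pixels, round what is visible of it).
- env.outline_of(camera, label): "region" (400x640 bool, what is visible of it) and "bbox" ([left, top, right, bottom] in pixels, round what is visible of it).
- env.pinpoint(camera, label): "xy" ([column, row] in pixels: a listed point, or the origin of a listed thing).
The state is a dict: "t": time; "joint_positions": joint angles; "dq": joint speeds; "joint_efforts": joint torques, N m; "tcp_pos": TCP position; "tool_rot": TCP orientation; "wrist_force": force on the tool from outside, world axes, zero at the start; "wrist_torque": the same for the moment, N m; "opening": finger opening in m; "grasp_force": force on a finger pad.
Only numpy, scipy, OpenCV 4.12 (cv2) and the standard library are available. Lean on these libraries where they do the work, as an engineer would, in place of code of your own. Each camera call takes 0.05 s, during which the arm holds its last target. There are 200 camera calls.

## Working session

There is one attempt and no reset: what is moved stays moved. The work goes in short steps, Python scripts to look and compute and a tool call to move; the robot and the scene stay as the last step left them, time stands still between calls to the robot, and variables do not carry over. Pictures are saved under pics/ and viewed, at most 10 in all, crops included, and the job is handed in when it is done.

Besides the shell and the picture viewer there is one more tool, called as name(argument=value, ...), one argument or row to a line, values as JSON. carry_out: Moves the arm, as the interface text tells. Its arguments: {"type":"object","properties":{"deltas":{"type":"array","items":{"type":"array","items":{"type":"number"}}}},"required":["deltas"]}

```bash
mkdir -p pics; cat > h.py <<'E'
import numpy as np, cv2
from bench import env
def save(cam,fn):
    im=env.grab_frame(cam); cv2.imwrite(fn,im[:,:,::-1]); return im
def ray(cam,uv):
    m=env.camera_model(cam); R=np.array(m['R']);t=np.array(m['t'])
    d=R.T@np.array([(uv[0]-m['cx'])/m['fx'],(uv[1]-m['cy'])/m['fy'],1.]); return -R.T@t,d/np.linalg.norm(d)
def onz(cam,uv,z):
    c,d=ray(cam,uv); return c+d*(z-c[2])/d[2]
def tri(a,b):
    A=np.zeros((3,3));B=np.zeros(3)
    for c,d in(a,b):
        P=np.eye(3)-np.outer(d,d);A+=P;B+=P@c
    X=np.linalg.solve(A,B); return X,[np.linalg.norm(np.cross(X-c,d)) for c,d in (a,b)]
def proj(cam,X):
    m=env.camera_model(cam); p=np.array(m['R'])@np.array(X)+np.array(m['t']); return m['fx']*p[0]/p[2]+m['cx'],m['fy']*p[1]/p[2]+m['cy']
E
python3 - <<'E'
from h import *
np.set_printoptions(precision=4,suppress=True)
for c in('scene','top'):
    save(c,f'pics/{c}0.png'); m=env.camera_model(c); print(c,m['fx'],-np.array(m['R']).T@np.array(m['t']))
L={}
for n in('plate','recess','washer_center','pivot','peg','nut','tin','marking_blue'):
    for c in('scene','top'):
        r=env.pinpoint(c,n); print(n,c,[(np.round(q['xy'],1).tolist(),round(q['confidence'],2)) for q in r[:3]])
        if r:L[n,c]=r[0]['xy']
    if (n,'scene') in L and (n,'top') in L: print('  ',*tri(ray('scene',L[n,'scene']),ray('top',L[n,'top'])))
s=env.state();print(s['tool_rot'],s['t'])
E
```

```text
scene 518.5225057431559 [-0.0886 -1.3052  0.6766]
top 414.4038228486608 [ 0.4337 -0.0948  1.0565]
plate scene [([334.2, 241.2], 0.79), ([271.6, 184.6], 0.72)]
plate top [([222.5, 213.3], 0.83), ([384.0, 201.4], 0.69), ([353.6, 277.7], 0.5)]
   [ 0.5774  0.13   -0.2038] [np.float64(0.11118941201027324), np.float64(0.11118941201027331)]
recess scene [([330.6, 229.8], 0.71), ([268.9, 176.6], 0.52)]
recess top [([371.1, 205.5], 0.84), ([207.9, 214.7], 0.71), ([349.8, 178.9], 0.4)]
   [ 0.4887 -0.2328  0.0216] [np.float64(0.002174163047625219), np.float64(0.002174163047625225)]
washer_center scene [([339.5, 243.4], 0.5)]
washer_center top [([410.9, 216.2], 0.54)]
   [ 0.4612 -0.329   0.0366] [np.float64(0.00388649893336386), np.float64(0.0038864989333637825)]
pivot scene [([352.7, 227.5], 0.69)]
pivot top [([378.4, 180.8], 0.71), ([211.8, 196.5], 0.69)]
   [ 0.5481 -0.2515  0.025 ] [np.float64(9.208635619539628e-05), np.float64(9.208635619525444e-05)]
peg scene [([258.5, 242.3], 0.65), ([339.1, 211.8], 0.57), ([266.4, 173.3], 0.45)]
peg top [([353.1, 177.9], 0.75), ([205.6, 213.4], 0.6)]
   [ 0.4422 -0.1594 -0.0158] [np.float64(0.12258429311219111), np.float64(0.12258429311219109)]
nut scene [([425.8, 229.6], 0.74), ([257.6, 242.0], 0.47)]
nut top [([355.6, 279.5], 0.54)]
   [ 0.4724 -0.3159  0.1069] [np.float64(0.20726784190019634), np.float64(0.20726784190019623)]
tin scene [([424.0, 229.4], 0.8), ([260.1, 241.3], 0.34)]
tin top [([397.6, 103.7], 0.74)]
   [ 0.7471 -0.3087  0.0049] [np.float64(0.003718371223636741), np.float64(0.003718371223636611)]
marking_blue scene [([384.9, 211.4], 0.51)]
marking_blue top [([331.5, 116.6], 0.49), ([354.4, 278.5], 0.35)]
   [ 0.725  -0.1395 -0.013 ] [np.float64(0.0006875198935513229), np.float64(0.0006875198935515503)]
[[ 0.953  0.303  0.   ]
 [ 0.303 -0.953 -0.   ]
 [ 0.     0.    -1.   ]] 0.9
```

View pics/scene0.png

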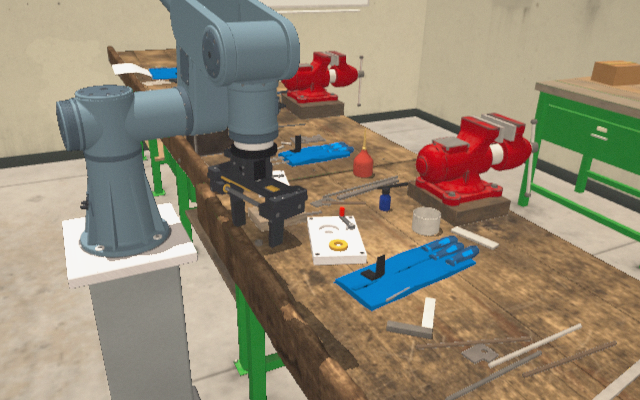

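View pics/top0.png

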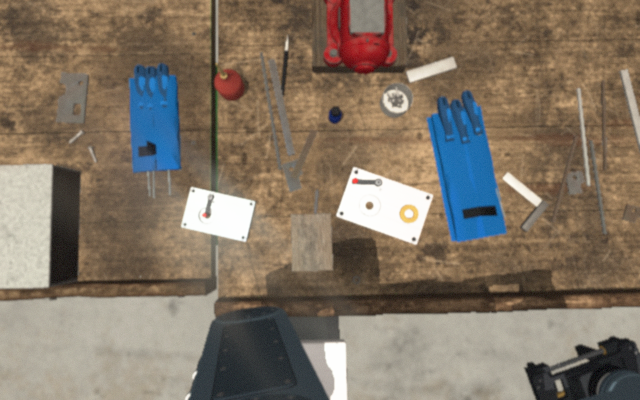

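The scene view shows the plate at about (337,240) with the brass washer at (339,244) and the red peg at (342,212). In the top view the larger plate is the right-hand one, with corners at about (353,168), (432,195), (415,243) and (338,215). There the recess is at (370,205), the washer at (409,213), the pivot at (379,182) and the peg at (354,181). The left plate is a look-alike.

```bash
cat > meas.py <<'E'
from h import *
np.set_printoptions(precision=4,suppress=True)
def blob(im,kind,box):
    h=cv2.cvtColor(im,cv2.COLOR_RGB2HSV).astype(int); H,S,V=h[...,0],h[...,1],h[...,2]
    m={'white':(S<40)&(V>185),'brass':(H>15)&(H<32)&(S>130)&(V>120),'red':((H<8)|(H>172))&(S>150)&(V>90)}[kind]
    k=np.zeros(m.shape,np.uint8); l,t,r,b=box; k[t:b,l:r]=m[t:b,l:r]; return k
BOX={'top':(330,155,445,255),'scene':(295,195,375,275)}
def cen(k):
    n,_,st,c=cv2.connectedComponentsWithStats(k); i=1+np.argmax(st[1:,4]); return c[i],st[i]
E
python3 - <<'E'
from meas import *
from scipy.optimize import least_squares
P={}
for c in BOX:
    im=env.grab_frame(c)
    l,t,r,b=BOX[c]; cv2.imwrite(f'pics/{c}_crop.png',cv2.resize(im[t:b,l:r,::-1],None,fx=6,fy=6,interpolation=cv2.INTER_CUBIC))
    for k in('brass','red'):
        P[c,k],st=cen(blob(im,k,BOX[c])); print(c,k,P[c,k],st)
    w=blob(im,'white',BOX[c]); cs=max(cv2.findContours(w,0,2)[0],key=cv2.contourArea)
    hull=cv2.convexHull(cs); P[c,'hull']=hull[:,0].astype(float)
    q=cv2.approxPolyDP(hull,0.05*cv2.arcLength(hull,True),True)[:,0]; print(c,'quad',q.tolist(),[onz(c,p,.024)[:2].round(3).tolist() for p in q])
for k in('brass','red'): print(k,*tri(ray('scene',P['scene',k]),ray('top',P['top',k])))
# fit plate pose from the top-view outline: rectangle 130x210 at top face z
def outl(x,y,a):
    R=np.array([[np.cos(a),-np.sin(a)],[np.sin(a),np.cos(a)]]); return R,np.array([x,y])
hp=np.array([onz('top',p,.024)[:2] for p in P['top','hull']]).astype(np.float32)
(c0,sz,ang)=cv2.minAreaRect(hp); print('rect top',c0,sz,ang)
E
```

```text
top brass [408.3415 213.626 ] [400 206  17  16 123]
top red [354.8824 180.5882] [353 179   5   4  17]
top quad [[353, 167], [432, 195], [416, 243], [336, 215]] [[0.584, -0.189], [0.51, -0.385], [0.391, -0.34], [0.465, -0.143]]
scene brass [338.057 244.962] [329 240  19  11 158]
scene red [341.551  211.0612] [339 207   6   9  49]
scene quad [[352, 216], [365, 262], [314, 263], [307, 218]] [[0.581, -0.189], [0.489, -0.414], [0.377, -0.368], [0.461, -0.15]]
brass [ 0.4647 -0.3231  0.0286] [np.float64(0.0003175831127599434), np.float64(0.00031758311275998096)]
red [ 0.5469 -0.1903  0.0467] [np.float64(0.0005213925542333868), np.float64(0.0005213925542332299)]
rect top (0.4869546592235565, -0.2639232873916626) (0.2128983736038208, 0.1338428407907486) 68.94342803955078
```

View pics/top_crop.png

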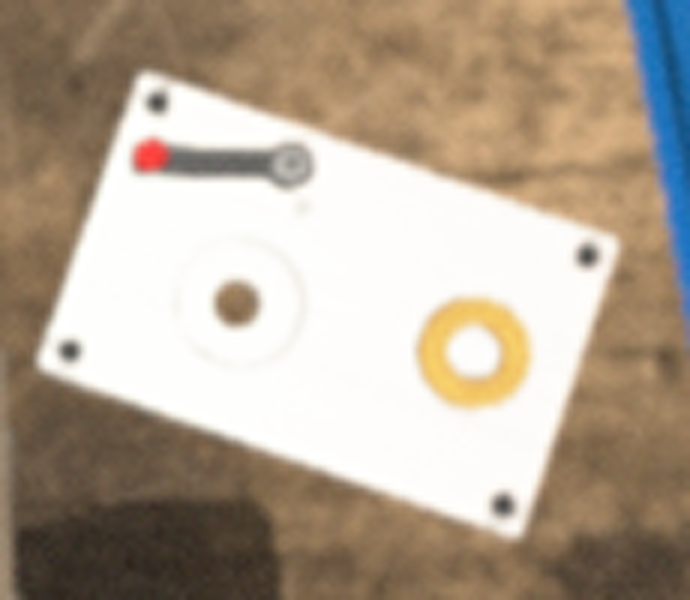

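The enlarged top view shows the recess ring centred at about (370,205.5), the washer at (409,213.8), the pivot at (378.5,182.5) and the peg at (355,181). The washer triangulates to z = 0.0286 and the peg to z = 0.047, and both match the stated heights.

My plan is to grip the washer with the jaw line along plate y and slide it level to the recess. First I move above it.

carry_out(
  deltas=[
    [0.037,-0.013,0,0.12,1],
    [0.074,-0.027,0,0.24,1],
    [0.111,-0.04,0,0.36,1],
    [0.148,-0.054,0,0.48,1],
    [0.185,-0.068,0,0.6,1],
  ],
)

```text
t: 1.42
tcp_pos: [0.3278, -0.4286, 0.2388]
tool_rot: [[0.96, -0.281, 0.0], [-0.281, -0.96, -0.0], [0.0, 0.0, -1.0]]
wrist_force: [1.0, -1.3, 0.5]
opening: 0.0881
grasp_force: 0.0
```

```bash
python3 - <<'E'
from meas import *
from scipy.optimize import least_squares
# line-fit edges of white plate in both views -> sub-pixel corners -> joint fit
im=env.grab_frame('top')
def corners(c,im):
    w=blob(im,'white',BOX[c]); cs=max(cv2.findContours(w,0,cv2.CHAIN_APPROX_NONE)[0],key=cv2.contourArea)
    q=cv2.approxPolyDP(cv2.convexHull(cs),0.05*cv2.arcLength(cs,True),True)[:,0].astype(float); p=cs[:,0].astype(float); L=[]
    for i in range(4):
        a,b=q[i],q[(i+1)%4]; u=(b-a)/np.linalg.norm(b-a); s=(p-a)@u; d=(p-a)@[-u[1],u[0]]
        g=p[(abs(d)<2.5)&(s>6)&(s<np.linalg.norm(b-a)-6)]; vx,vy,x0,y0=cv2.fitLine(g.astype(np.float32),cv2.DIST_HUBER,0,.01,.01).ravel(); L.append(np.cross([x0,y0,1],[x0+vx,y0+vy,1]))
    o=[np.cross(L[i-1],L[i]) for i in range(4)]; return [v[:2]/v[2] for v in o]
C=corners('top',im)
W=np.array([onz('top',p,.024)[:2] for p in C]); print(W, np.linalg.norm(W-np.roll(W,-1,0),axis=1))
o=W.mean(0); d=(W-np.roll(W,-1,0)); ln=np.linalg.norm(d,axis=1); lg=[v*np.sign(v[1]) for v,n in zip(d,ln) if n>.17]; y=sum(lg); y/=np.linalg.norm(y); x=np.array([y[1],-y[0]])
print('o',o,'y',y,np.degrees(np.arctan2(y[0],y[1])))
f=lambda a,b:o+a*x+b*y
print('recess',f(-.012,.035),'pivot',f(.048,.035))
for n,uv,z in(('recess',(370,205.5),.024),('pivot',(378.5,182.5),.033),('washer',(408.7,213.7),.034),('peg',(354.9,180.6),.05)):
    w=onz('top',uv,z)[:2]; print(n,w,'plate',(w-o)@x,(w-o)@y)
# pure scene view
for n,uv,z in(('washer',(338.06,244.96),.031),('peg',(341.55,211.06),.047),('recessNN',(330.6,229.8),.024),('pivotNN',(352.7,227.5),.024)): print('scene',n,onz('scene',uv,z))
s=env.state();print(s['t'],s['tcp_pos'],s['tool_rot'],s['wrist_force'])
E
```

```text
[[ 0.5858 -0.189 ]
 [ 0.5104 -0.3852]
 [ 0.3886 -0.3394]
 [ 0.463  -0.1424]] [0.2101 0.1301 0.2106 0.1314]
o [ 0.487 -0.264] y [0.3561 0.9345] 20.858027681659305
recess [ 0.4882 -0.227 ] pivot [ 0.5443 -0.2484]
recess [ 0.4867 -0.2288] plate -0.012796028094991333 0.032793671782729995
pivot [ 0.543  -0.2505] plate 0.04758516189623753 0.03261518618844542
washer [ 0.464  -0.3226] plate -0.0005692844526499565 -0.06296279263985302
peg [ 0.547  -0.1903] plate 0.029845612236257184 0.09028416286326288
scene washer [ 0.4629 -0.3268  0.031 ]
scene peg [ 0.5461 -0.1908  0.047 ]
scene recessNN [ 0.4887 -0.2373  0.024 ]
scene pivotNN [ 0.549  -0.2499  0.024 ]
1.4667 [ 0.3325 -0.4243  0.2388] [[ 0.9576 -0.2882  0.0032]
 [-0.2882 -0.9576  0.0025]
 [ 0.0024 -0.0033 -1.    ]] [ 3.0204  3.8774 -1.1908]
```

carry_out(
  deltas=[
    [0.02,-0.027,0.018,0.02,1],
    [0.039,-0.055,0.036,0.04,1],
    [0.059,-0.083,0.054,0.06,1],
    [0.078,-0.11,0.072,0.072,1],
    [0.098,-0.1375,0.09,0.072,1],
  ],
)

```text
t: 1.88
tcp_pos: [0.4597, -0.3236, 0.1481]
tool_rot: [[0.939, -0.343, 0.0], [-0.343, -0.939, -0.0], [0.001, 0.0, -1.0]]
wrist_force: [-0.0, -0.7, 0.4]
opening: 0.088
grasp_force: 0.0
```

```bash
cat > to.py <<'E'
import sys
from meas import *
env.grab_frame('top'); env.grab_frame('top')
def go(*p):
    s=env.state(); R=np.array(s['tool_rot']); d=R.T@(np.array(p)-s['tcp_pos']); yaw=np.degrees(np.arctan2(R[0,1],R[1,1]))
    print('t',s['t'],'tcp',np.array(s['tcp_pos']),'delta',d,'yaw',yaw,'F',np.array(s['wrist_force']),'open',s['opening'],s['grasp_force'])
go(*map(float,sys.argv[1:4]))
E
python3 to.py 0.4645 -0.3222 0.045
```

```text
t 1.9833 tcp [ 0.46   -0.32    0.1454] delta [0.0054 0.001  0.1004] yaw -160.24007201517992 F [-0.9211  0.398  -0.5483] open 0.08817519339613682 0.0
```

carry_out(
  deltas=[
    [0.003,0.001,0.03,0.015,1],
    [0.005,0.001,0.06,0.015,1],
    [0.005,0.001,0.09,0.015,1],
    [0.005,0.001,0.1,0.015,1],
    [0.005,0.001,0.1,0.015,1],
  ],
)

```text
t: 2.4
tcp_pos: [0.4611, -0.3261, 0.0461]
tool_rot: [[0.934, -0.357, -0.004], [-0.357, -0.934, 0.004], [-0.005, -0.002, -1.0]]
wrist_force: [-0.1, -0.1, -0.6]
opening: 0.0879
grasp_force: 0.0
```

```bash
python3 to.py 0.4645 -0.3222 0.027; python3 - <<'E'
from meas import *
ims=[]
for c in BOX:
    im=env.grab_frame(c); l,t,r,b=BOX[c]; l-=20;r+=20;t-=20;b+=10
    ims.append(cv2.resize(im[t:b,l:r,::-1],(390,390*(b-t)//(r-l))))
h=max(i.shape[0] for i in ims); cv2.imwrite('pics/a1.png',np.hstack([np.pad(i,((0,h-i.shape[0]),(0,0),(0,0))) for i in ims]))
E
```

```text
t 2.5 tcp [ 0.4632 -0.3281  0.0497] delta [-0.0009 -0.006   0.0227] yaw -159.06394198011415 F [ 0.2001 -0.1467  0.0359] open 0.08840124123351824 0.0
```

View pics/a1.png

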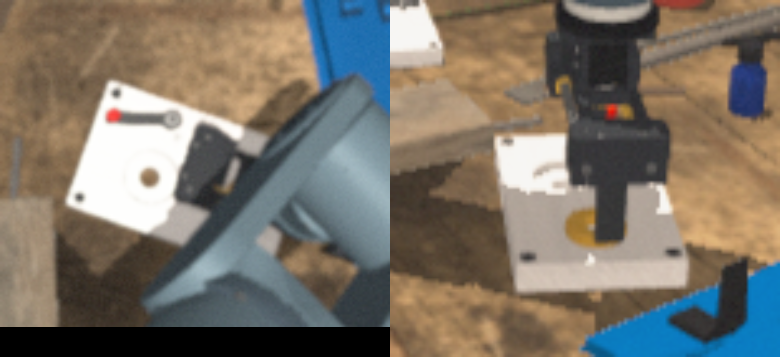

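The right (scene) half shows the near finger at (610,210), straddling the brass washer at (595,228). In the top half the arm hides the washer. The pose readings scatter by a few mm, so I average them.

```bash
cat > to.py <<'E'
import sys
from meas import *
n=int(sys.argv[4]) if len(sys.argv)>4 else 8
T=[];Y=[];F=[];J=[]
for i in range(n):
    env.camera_model('top'); env.grab_frame('top'); s=env.state(); R=np.array(s['tool_rot']); T.append(s['tcp_pos']);Y.append(np.arctan2(R[0,1],R[1,1]));F.append(s['wrist_force']);J.append(s['joint_positions'])
m=np.mean(T,0); a=np.mean(Y); y=np.array([np.sin(a),np.cos(a),0]); z=np.array([0,0,-1.]); x=np.cross(y,z)
d=np.array(list(map(float,sys.argv[1:4])))-m
print('t',s['t'],'tcp',m,'sd',np.std(T,0),'delta',d@x,d@y,d@z,'yaw',np.degrees(a),'F',np.mean(F,0),'open',s['opening'],s['grasp_force'],'jsd',np.std(J,0))
E
python3 to.py 0.4645 -0.3222 0.0275
```

```text
t 3.0 tcp [ 0.4636 -0.3279  0.05  ] sd [0.0003 0.0005 0.0007] delta -0.0012283841214148904 -0.005634921580262305 0.02252954224036313 yaw -159.0800618985962 F [-0.1008  0.0494 -0.0908] open 0.08798681412108204 0.0 jsd [0.0092 0.0433 0.0349 0.0012 0.0128 0.0038]
```

carry_out(
  deltas=[
    [-0.001,-0.0055,0,0,1],
    [-0.001,-0.0055,0.007,0,1],
    [-0.001,-0.0055,0.014,0,1],
    [-0.001,-0.0055,0.02,0,1],
    [-0.001,-0.0055,0.02,0,1],
  ],
)

```text
t: 3.42
tcp_pos: [0.463, -0.3206, 0.0267]
tool_rot: [[0.934, -0.357, -0.002], [-0.357, -0.934, 0.002], [-0.003, -0.001, -1.0]]
wrist_force: [0.0, -0.4, -0.1]
opening: 0.0882
grasp_force: 0.0
```

```bash
python3 to.py 0.4645 -0.3222 0.0275 6
```

```text
t 3.7167 tcp [ 0.4639 -0.3216  0.0284] sd [0.0003 0.0004 0.0006] delta 0.000737544412599561 0.0003486783593532918 0.0008543647236113859 yaw -159.075474426551 F [-0.0377  0.186   0.2176] open 0.08780998537642871 0.0 jsd [0.0008 0.0428 0.0256 0.0018 0.006  0.0005]
```

carry_out(
  deltas=[
    [0.0005,0,0.0005,0,0.3],
    [0.0005,0,0.0005,0,0.2],
    [0.0005,0,0.0005,0,0],
    [0.0005,0,0.0005,0,-0.3],
    [0.0005,0,0.0005,0,-0.3],
  ],
)

```text
t: 4.13
tcp_pos: [0.4646, -0.3219, 0.0283]
tool_rot: [[0.934, -0.357, 0.0], [-0.357, -0.934, -0.0], [0.0, 0.0, -1.0]]
wrist_force: [0.5, 0.3, -0.1]
opening: 0.0568
grasp_force: 0.0
```

```bash
python3 to.py 0.488 -0.2273 0.028 6
```

```text
t 4.4333 tcp [ 0.4646 -0.3219  0.0283] sd [0. 0. 0.] delta -0.011883853585111445 -0.09672463470861045 0.00025347273025707814 yaw -159.08053888832515 F [-0.142   0.0409 -0.1062] open 0.04610191852770658 29.999966975301504 jsd [0.0015 0.0021 0.0008 0.0014 0.0019 0.002 ]
```

carry_out(
  deltas=[
    [-0.001,-0.008,0,0,-0.3],
    [-0.002,-0.018,0,0,-0.3],
    [-0.0035,-0.028,0,0,-0.3],
    [-0.005,-0.038,0,0,-0.3],
    [-0.006,-0.048,0,0,-0.3],
  ],
)

```text
t: 4.85
tcp_pos: [0.4763, -0.2735, 0.0282]
tool_rot: [[0.934, -0.357, -0.0], [-0.357, -0.934, 0.0], [-0.0, -0.0, -1.0]]
wrist_force: [-0.5, -1.6, 0.4]
opening: 0.0464
grasp_force: 30.0
```

```bash
python3 to.py 0.488 -0.2273 0.028 6; python3 - <<'E'
from meas import *
im=env.grab_frame('scene'); cv2.imwrite('pics/a2.png',cv2.resize(im[190:280,280:400,::-1],None,fx=6,fy=6,interpolation=cv2.INTER_CUBIC))
E
```

```text
t 5.15 tcp [ 0.4764 -0.2736  0.0282] sd [0.0002 0.001  0.    ] delta -0.005607417471354591 -0.04736449145075805 0.00023351308953271227 yaw -159.14836433818746 F [0.3917 1.3921 1.0022] open 0.046490287716519196 30.00001698732376 jsd [0.0863 0.0301 0.0444 0.0133 0.0044 0.0564]
```

View pics/a2.png

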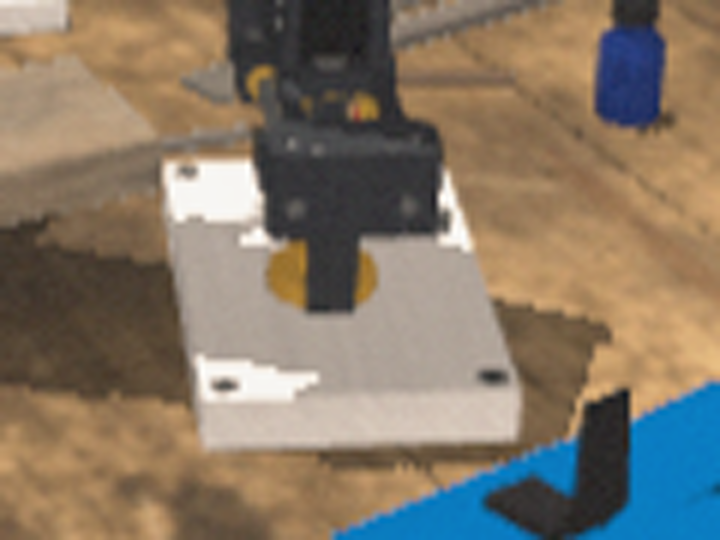

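The crop shows the washer spanning columns 266–378 behind the near finger, which is at about 332. After allowing for parallax, that puts the washer on the tool axis to within 1–2 mm. I continue to the recess.

carry_out(
  deltas=[
    [-0.001,-0.01,0,0,-0.3],
    [-0.002,-0.02,0,0,-0.3],
    [-0.0035,-0.03,0,0,-0.3],
    [-0.005,-0.04,0,0,-0.3],
    [-0.0055,-0.047,0,0,-0.3],
  ],
)

```text
t: 5.62
tcp_pos: [0.4879, -0.2275, 0.0282]
tool_rot: [[0.934, -0.356, -0.0], [-0.356, -0.934, 0.0], [-0.0, -0.0, -1.0]]
wrist_force: [-0.1, 0.6, -1.5]
opening: 0.0463
grasp_force: 30.0
```

```bash
python3 to.py 0.488 -0.2273 0.028 6
```

```text
t 5.9167 tcp [ 0.4877 -0.228   0.028 ] sd [0.0001 0.001  0.0001] delta -1.6607884366119527e-07 -0.00071725499835854 1.6061902174995674e-05 yaw -159.13771391846342 F [-0.0868 -0.0732 -1.0082] open 0.045906595929726526 29.999718759208918 jsd [0.0791 0.0175 0.0355 0.0171 0.0062 0.0445]
```

carry_out(
  deltas=[
    [0,-0.0005,0,0,0.3],
    [0,-0.0005,0,0,0.3],
    [0,-0.0005,0,0,0.3],
    [0,-0.0005,0,0,0.3],
  ],
)

```text
t: 6.25
tcp_pos: [0.4879, -0.2289, 0.0283]
tool_rot: [[0.934, -0.357, 0.0], [-0.357, -0.934, -0.0], [0.0, 0.0, -1.0]]
wrist_force: [-0.7, -0.5, -0.1]
opening: 0.0572
grasp_force: 0.0
```

```bash
python3 to.py 0.488 -0.2273 0.028 4; python3 - <<'E'
from meas import *
im=env.grab_frame('scene'); cv2.imwrite('pics/a3.png',cv2.resize(im[190:280,280:400,::-1],None,fx=6,fy=6,interpolation=cv2.INTER_CUBIC))
E
```

```text
t 6.45 tcp [ 0.4879 -0.2287  0.0283] sd [0. 0. 0.] delta -0.00043230787578568485 -0.0013663587015935298 0.0002677703314765238 yaw -159.0672154231508 F [ 0.4232  0.0155 -0.4534] open 0.057254611219476434 0.0 jsd [0.0045 0.0011 0.0018 0.0008 0.0007 0.0009]
```

View pics/a3.png

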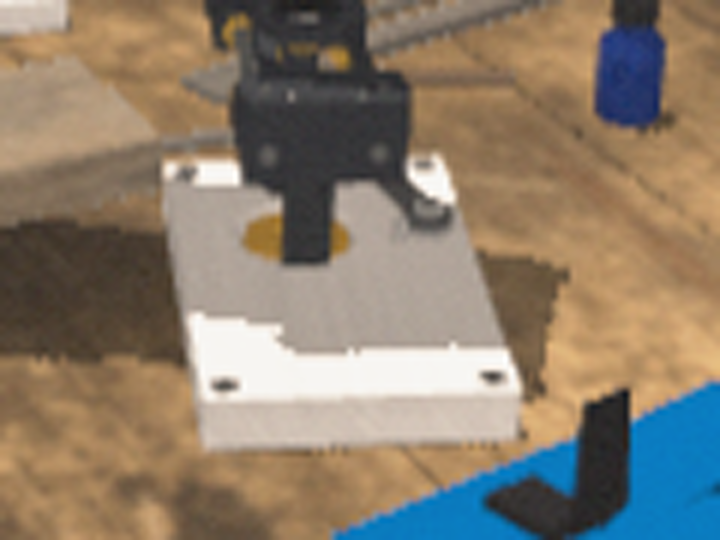

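The washer shows no side wall in this crop, at (297,238), so it appears to have dropped. I raise the tool straight up and look again.

carry_out(
  deltas=[
    [0,0,-0.01,0,0.3],
    [0,0,-0.035,0,0.3],
    [0,0,-0.07,0.12,0.3],
    [0.01,-0.02,-0.1,0.24,0],
    [0.025,-0.035,-0.11,0.36,-0.4],
  ],
)

```text
t: 6.92
tcp_pos: [0.5257, -0.2057, 0.144]
tool_rot: [[0.744, -0.669, 0.006], [-0.669, -0.744, -0.004], [0.007, -0.001, -1.0]]
wrist_force: [0.6, -0.8, 0.3]
opening: 0.0464
grasp_force: 0.0
```

```bash
python3 to.py 0.547 -0.1903 0.10 5; python3 - <<'E'
from meas import *
ims=[]
for c in BOX:
    im=env.grab_frame(c); l,t,r,b=BOX[c]; 
    ims.append(cv2.resize(im[t:b,l:r,::-1],(390,390*(b-t)//(r-l)),interpolation=cv2.INTER_CUBIC))
    k=blob(im,'brass',BOX[c])
    if k.sum(): print(c,cen(k),onz(c,cen(k)[0],.024))
h=max(i.shape[0] for i in ims); cv2.imwrite('pics/a4.png',np.hstack([np.pad(i,((0,h-i.shape[0]),(0,0),(0,0))) for i in ims]))
print(env.state()['joint_positions'])
E
```

```text
t 7.1667 tcp [ 0.5258 -0.2048  0.1409] sd [0.0025 0.0002 0.0027] delta 0.0062155511396278255 -0.024899312203956327 0.040884907407805704 yaw -138.37552368012217 F [-0.0518 -0.0895  0.127 ] open 0.0271678583712635 0.0 jsd [0.1    0.0991 0.2292 0.0491 0.0636 0.4779]
top (array([366.9529, 207.2   ]), array([362, 199,  15,  15,  85], dtype=int32)) [ 0.4826 -0.2211  0.024 ]
scene (array([328.8242, 228.8462]), array([321, 226,  17,   7,  91], dtype=int32)) [ 0.4869 -0.2306  0.024 ]
[-33.5007  15.1488  98.9317  -0.0122  66.0844  97.9862]
```

View pics/a4.png

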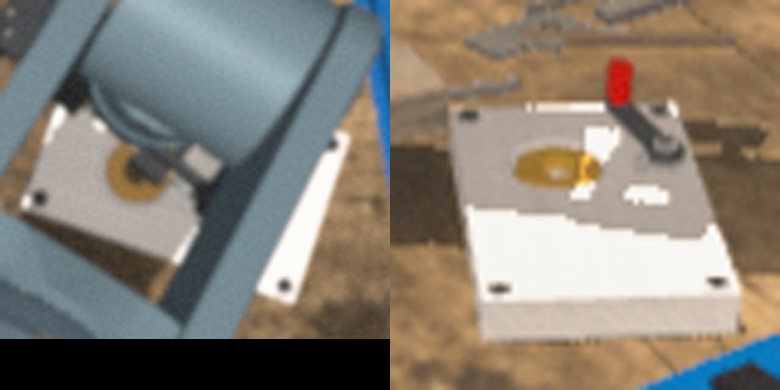

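The right half shows the washer in the recess at (557,168) with no raised edge, and the peg is clear at (619,80). I check that numerically against the projected circle, using the plate edge as a bias check, then move to the peg.

```bash
python3 - <<'E'
from meas import *
im=env.grab_frame('scene'); h=cv2.cvtColor(im,cv2.COLOR_RGB2HSV).astype(int)
m=((h[...,0]>12)&(h[...,0]<34)&(h[...,1]>70)).astype(np.uint8); k=np.zeros_like(m); k[218:243,308:350]=m[218:243,308:350]
c,st=cen(k); cs=max(cv2.findContours(k,0,cv2.CHAIN_APPROX_NONE)[0],key=cv2.contourArea); print(st,cv2.fitEllipse(cs))
a=np.linspace(0,6.28,80)
for z in(.024,.029,.034):
    p=np.array([proj('scene',(.488+.024*np.cos(t),-.2273+.024*np.sin(t),z)) for t in a],np.float32); print(z,cv2.fitEllipse(p))
# bias: observed far-edge corners vs modelled
o=np.array([.487,-.264]);y=np.array([.3561,.9345]);x=np.array([y[1],-y[0]])
for s in((1,1),(1,-1),(-1,-1),(-1,1)): print(s,proj('scene',[*(o+.065*s[0]*x+.105*s[1]*y),.024]))
E
python3 to.py 0.547 -0.1903 0.10 3
```

```text
[320 225  18   9 128] ((328.6202087402344, 229.12619018554688), (8.111753463745117, 17.223478317260742), 88.88134765625)
0.024 ((328.62628173828125, 228.29037475585938), (8.490882873535156, 17.999755859375), 91.99869537353516)
0.029 ((328.6817626953125, 226.63235473632812), (8.451444625854492, 18.027090072631836), 91.9938735961914)
0.034 ((328.7374267578125, 224.9692840576172), (8.411726951599121, 18.05449867248535), 91.98906707763672)
(1, 1) (np.float64(353.16597938723027), np.float64(215.6783742871065))
(1, -1) (np.float64(366.41514799246795), np.float64(254.45017077795097))
(-1, -1) (np.float64(313.2991352697315), np.float64(256.08526298558405))
(-1, 1) (np.float64(306.9204911028403), np.float64(216.76295117469297))
t 7.4667 tcp [ 0.5228 -0.2048  0.1372] sd [0.0002 0.0001 0.0002] delta 0.008478182198780299 -0.026931465851694595 0.03724226236447856 yaw -138.4492222586014 F [-0.1562 -0.0344  0.1968] open 0.026439832905325766 0.0 jsd [0.004  0.0043 0.0155 0.0021 0.0006 0.0122]
```

The ellipse row of 229.1 matches the flush prediction of 228.3, within about 1 px of bias. A washer still on top of the plate would sit at 225, so it has dropped home. Next I move over the peg.

carry_out(
  deltas=[
    [0.004,-0.014,0,0.1,-0.4],
    [0.0075,-0.028,0.015,0.2,-0.4],
    [0.0075,-0.028,0.035,0.267,-0.4],
    [0.0075,-0.028,0.06,0.267,-0.4],
    [0.0075,-0.028,0.06,0.267,-0.4],
  ],
)

```text
t: 7.88
tcp_pos: [0.5447, -0.187, 0.0733]
tool_rot: [[0.547, -0.837, -0.007], [-0.837, -0.547, 0.004], [-0.008, 0.004, -1.0]]
wrist_force: [-1.7, 1.2, 0.1]
opening: 0.0263
grasp_force: 0.0
```

```bash
python3 to.py 0.547 -0.189 0.043 7; python3 - <<'E'
from meas import *
im=env.grab_frame('scene'); cv2.imwrite('pics/a5.png',cv2.resize(im[170:250,290:390,::-1],None,fx=6,fy=6,interpolation=cv2.INTER_CUBIC))
E
```

```text
t 8.2333 tcp [ 0.548  -0.189   0.0787] sd [0.0011 0.0007 0.0016] delta -0.0005599872645862186 0.0007740528143591998 0.03565804470632279 yaw -123.16447133402251 F [ 0.419  -0.1147  0.0828] open 0.0263732025157881 0.0 jsd [0.0031 0.1034 0.0777 0.0014 0.0157 0.0111]
```

View pics/a5.png

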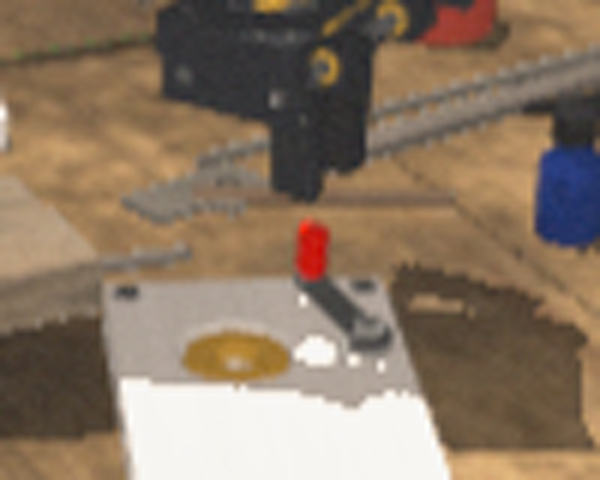

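The fingers at columns 270–370 sit on either side of and above the red peg at (313,248), and the washer lies flush at (237,356). I lower around the peg.

carry_out(
  deltas=[
    [-0.0005,0.0005,0.005,0,-0.4],
    [-0.0005,0.0005,0.013,0,-0.4],
    [-0.0005,0.0005,0.021,0,-0.4],
    [-0.0005,0.0005,0.029,0,-0.4],
    [-0.0005,0.0005,0.035,0,-0.4],
  ],
)

```text
t: 8.7
tcp_pos: [0.5465, -0.1883, 0.0416]
tool_rot: [[0.547, -0.837, -0.002], [-0.837, -0.547, 0.001], [-0.002, 0.001, -1.0]]
wrist_force: [0.3, -0.1, 0.1]
opening: 0.0265
grasp_force: 0.0
```

```bash
python3 to.py 0.547 -0.189 0.043 4; python3 - <<'E'
from meas import *
# arc waypoints in the current tool axes
s=env.state();yaw=np.radians(-123.1);y=np.array([np.sin(yaw),np.cos(yaw)]);x=np.array([-y[1],y[0]])
P=np.array([.5443,-.2484]);b0=np.radians(180-20.86)
a0=np.arctan2(.0581+.001,.0027); p0=P+.06*np.array([np.cos(a0),np.sin(a0)])
for f in np.linspace(0,1.0,11)[1:]:
    b=a0+f*(b0-a0); p=P+.06*np.array([np.cos(b),np.sin(b)]); print(f.round(2),p,(p-p0)@x,(p-p0)@y)
e=np.array([-np.sin(b0),np.cos(b0)]);print('end tangent tool',e@x,e@y, np.degrees(b0-a0))
E
```

```text
t 8.9 tcp [ 0.5464 -0.1882  0.0417] sd [0.0005 0.0003 0.0008] delta 0.0010086089953306233 -6.504666103705822e-05 -0.0013390082318162216 yaw -123.15421652402593 F [ 0.0246  0.4851 -0.2177] open 0.02629842346115435 0.0 jsd [0.0014 0.0571 0.0387 0.001  0.0403 0.0008]
0.1 [ 0.5395 -0.1886] -0.0039935547440911575 0.006359374022862341
0.2 [ 0.5321 -0.1897] -0.00716148083614484 0.013167777780865721
0.3 [ 0.5249 -0.1916] -0.00945415613048752 0.020318564971897303
0.4 [ 0.5179 -0.1945] -0.01083566834124742 0.027699726226620713
0.5 [ 0.5114 -0.1982] -0.011284377569582192 0.03519564361444704
0.6 [ 0.5054 -0.2027] -0.010793255269355729 0.042688901673724654
0.7 [ 0.5   -0.208] -0.00936999434173352 0.050062126598315916
0.8 [ 0.4953 -0.2138] -0.007036888634182223 0.057199824771683914
0.9 [ 0.4913 -0.2202] -0.003830483731392876 0.0639901918498379
1.0 [ 0.4882 -0.227 ] 0.00019899549188947998 0.07032686405580259
end tangent tool 0.5883499094171551 0.8086064457378666 71.75575487542187
```

carry_out(
  deltas=[
    [-0.004,0.0065,-0.001,0,-0.4],
    [-0.007,0.013,-0.001,0,-0.4],
    [-0.0095,0.0205,-0.001,0,-0.4],
    [-0.011,0.0275,-0.001,0,-0.4],
    [-0.0115,0.035,-0.001,0,-0.4],
  ],
)

```text
t: 9.32
tcp_pos: [0.5107, -0.198, 0.0444]
tool_rot: [[0.547, -0.837, -0.0], [-0.837, -0.547, 0.0], [-0.0, -0.0, -1.0]]
wrist_force: [0.3, 2.1, -0.9]
opening: 0.026
grasp_force: 0.9
```

```bash
python3 to.py 0.4882 -0.227 0.043 5; python3 - <<'E'
from meas import *
im=env.grab_frame('scene'); k=blob(im,'red',(300,190,370,245)); print(k.sum()); c,st=cen(k); print(c,st,onz('scene',c,.047))
print([ (q['xy'],q['confidence']) for q in env.pinpoint('scene','peg')[:2]])
E
```

```text
t 9.5667 tcp [ 0.511  -0.199   0.0445] sd [0.0007 0.0001 0.0001] delta 0.010944252424855918 0.03440287175870331 0.0014779694786425934 yaw -123.11449409325058 F [-0.0136 -0.3464  0.3361] open 0.026375852723926042 0.0 jsd [0.0357 0.0388 0.0726 0.0085 0.0024 0.0417]
25
[333.68 214.32] [332 210   4  10  25] [ 0.5168 -0.1998  0.047 ]
[([328.3, 217.5], 0.6), ([264.9, 169.4], 0.5)]
```

carry_out(
  deltas=[
    [0.0005,0.0075,0,0,-0.4],
    [0.002,0.015,0,0,-0.4],
    [0.0045,0.022,0,0,-0.4],
    [0.0075,0.029,0,0,-0.4],
    [0.011,0.0345,0,0,-0.4],
  ],
)

```text
t: 10.08
tcp_pos: [0.488, -0.2269, 0.0441]
tool_rot: [[0.547, -0.837, -0.0], [-0.837, -0.547, 0.0], [-0.0, 0.0, -1.0]]
wrist_force: [0.9, 2.6, 0.2]
opening: 0.0264
grasp_force: 0.6
```

carry_out(
  deltas=[
    [0.001,0.002,0,0,-0.4],
    [0.002,0.004,0,0,-0.4],
    [0.002,0.005,0,0,-0.4],
    [0.002,0.006,0,0,-0.4],
  ],
)

```text
t: 10.42
tcp_pos: [0.4853, -0.2318, 0.0444]
tool_rot: [[0.547, -0.837, 0.001], [-0.837, -0.547, -0.001], [0.001, -0.001, -1.0]]
wrist_force: [2.7, 0.9, -1.3]
opening: 0.0263
grasp_force: 1.1
```

```bash
python3 to.py 0.4882 -0.227 0.043 5
```

```text
t 10.6667 tcp [ 0.4851 -0.2314  0.0444] sd [0.0001 0.0002 0.0001] delta -0.00198631100959946 -0.005006522725971767 0.0013988489365202444 yaw -123.16584512037072 F [ 0.8513 -0.2633  0.1919] open 0.026408398056651718 0.3227600734680891 jsd [0.0119 0.0019 0.0074 0.0048 0.0203 0.0051]
```

carry_out(
  deltas=[
    [0,0.001,0,0,-0.4],
    [0,0.002,0,0,-0.4],
    [0,0.003,0,0,-0.4],
    [0,0.003,0,0,-0.4],
  ],
)

```text
t: 11.0
tcp_pos: [0.4838, -0.2324, 0.0444]
tool_rot: [[0.546, -0.837, 0.003], [-0.837, -0.546, 0.0], [0.002, -0.003, -1.0]]
wrist_force: [8.4, 2.9, -2.3]
opening: 0.0266
grasp_force: 4.4
```

```bash
python3 to.py 0.4882 -0.227 0.043 4
```

```text
t 11.2 tcp [ 0.4838 -0.2324  0.0444] sd [0. 0. 0.] delta -0.0021139851295209878 -0.006671711425352994 0.0014320490527352514 yaw -123.13329054136909 F [ 8.4573  2.7028 -2.6631] open 0.026339798048838604 4.205247312784195 jsd [0.0023 0.0023 0.0012 0.0027 0.0011 0.0006]
```

The force rose to 9 N and the tool stalled, so the keeper is at its stop. I back off to centre the jaws on the peg and raise the tool.

carry_out(
  deltas=[
    [-0.001,-0.004,0,0,-0.4],
    [-0.002,-0.008,0,0,-0.4],
    [-0.002,-0.008,-0.01,0,-0.4],
    [-0.002,-0.008,-0.03,0,-0.4],
    [-0.002,-0.008,-0.06,0,-0.4],
  ],
)

```text
t: 11.62
tcp_pos: [0.4858, -0.2254, 0.1029]
tool_rot: [[0.547, -0.837, -0.005], [-0.837, -0.547, 0.004], [-0.006, 0.002, -1.0]]
wrist_force: [-0.0, -0.0, 0.3]
opening: 0.0262
grasp_force: 0.0
```

carry_out(
  deltas=[
    [0,0,-0.04,0,-0.4],
    [-0.02,0.03,-0.06,0,-0.4],
    [-0.04,0.06,-0.08,0,-0.4],
    [-0.055,0.095,-0.09,0,-0.4],
    [-0.07,0.13,-0.09,0,-0.4],
  ],
)

```text
t: 12.03
tcp_pos: [0.3403, -0.24, 0.1973]
tool_rot: [[0.549, -0.836, 0.003], [-0.836, -0.549, -0.004], [0.005, 0.0, -1.0]]
wrist_force: [0.1, -1.6, 0.5]
opening: 0.0262
grasp_force: 0.0
```

```bash
python3 to.py 0.36 -0.36 0.2 3; python3 - <<'E'
from meas import *
ims=[]
for c in BOX:
    im=env.grab_frame(c); l,t,r,b=BOX[c]
    ims.append(cv2.resize(im[t:b,l:r,::-1],(390,390*(b-t)//(r-l)),interpolation=cv2.INTER_CUBIC))
    k=blob(im,'red',(l,t,r,b))
    if k.sum(): print(c,cen(k)[0],onz(c,cen(k)[0],.047))
h=max(i.shape[0] for i in ims); cv2.imwrite('pics/a6.png',np.hstack([np.pad(i,((0,h-i.shape[0]),(0,0),(0,0))) for i in ims]))
E
```

```text
t 12.1833 tcp [ 0.337  -0.2397  0.1951] sd [0.0018 0.0001 0.0001] delta 0.1134262692568427 0.04627426896761102 -0.004907821937942064 yaw -123.02336654683481 F [ 1.3584 -0.191  -0.6695] open 0.026463998725570915 0.0 jsd [0.1412 0.1671 0.1385 0.0815 0.0748 0.2113]
top [370.3667 204.2667] [ 0.4885 -0.2268  0.047 ]
scene [328.9778 221.0444] [ 0.4869 -0.2299  0.047 ]
```

View pics/a6.png

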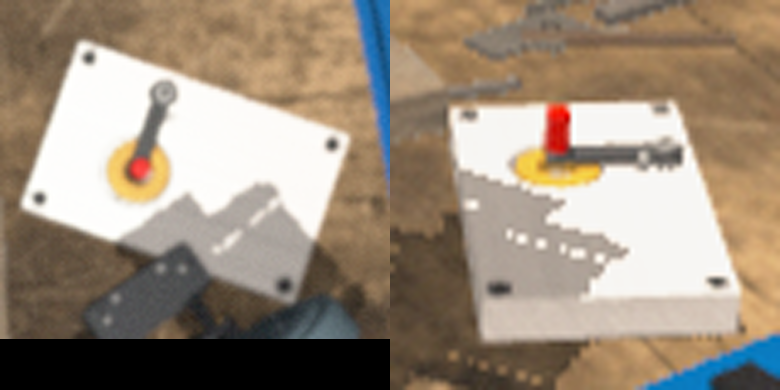

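The top view shows the washer centred in the recess at (139,171) with the peg over it at (141,168). The measured peg position is (0.4885, -0.2268), against a recess at (0.488, -0.227). The bar lies along plate -x at its stop and the robot is clear.

```bash
python3 - <<'E'
from bench import env
for _ in range(6): env.grab_frame('top')
print(env.sign_off())
E
```

```text
the job is handed in; nothing more can be done
None
```

The job is handed in: the last pictures showed the washer flush in the recess and the keeper swung over it against its stop, with the arm clear; the sign-off returned no verdict, and I did not re-measure the nut, tin and bottle.

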